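# Send the offcut down the saw-bench scrap chute

## Task

Clear the small pale offcut off the mitre-saw bench into the scrap chute: press the sprung steel flap down with one finger and, while that finger holds it open, slide the offcut over the edge with the other finger so it drops in, then take the hand away so the flap springs shut. Slide the offcut along the bench only, never lifting it or pushing it onto the shut flap. Leave the dark keeper block and everything else where it is.

Things in the scene. Friction and masses are not known exactly. Their poses are not given: they have to be found in the camera images.
- offcut: The pale planed wooden offcut, a block 64 mm (its x) by 36 mm (its y) by 22 mm high, about 35 g; origin at the centre of its underside. It lies flat on the deck, its 64 mm side roughly along the flap's free edge (up to 0.25 rad askew), its front face about 20 to 60 mm short of that edge.
- keeper: The dark brown finished hardwood block to be left alone, 58 mm (x) by 34 mm (y) by 30 mm high, origin at the centre of its underside. It lies on the deck beside the offcut, about 84 mm away in x of the bench; which of the two is nearer the fence varies.
- chute: Plywood side bench of the saw, fixed: hollow box 340 mm (x -170 to 170) by 450 mm (y -180 to 270), deck top 120 mm above the table. Origin on the table; x away from the operator, y along the fence away from the saw, z up. Fence 65 mm high on the deck at x 128 to 150. Black-trimmed opening in the 18 mm deck at x -115 to 55, y 20 to 140, filled flush by the steel flap; inside, 114 mm deep.
- hatch_edge (a point): Middle of the opening's saw-side edge, at deck-top height, fixed; axes as chute. The flap's free edge lies here when shut. The opening runs 85 mm either way along x and 120 mm along +y. The offcut lies at negative y of this point and goes over this edge in the +y direction. Below the deck the scrap box is open on all sides of the opening.
- hatch_hinge (a point): Middle of the opening's opposite edge (120 mm further along +y), at deck-top height, fixed: the flap's hinge line runs through here along x, 3 mm lower.
- flap_lip (a point): Middle of the flap's free edge, on its top face; moves with the flap.
- flap (a joint): Flap angle in rad: 0 shut, flush with the deck; grows as the free edge is pressed down into the box; stop at 1.0. Polished steel plate 118 x 167 x 6 mm. Springs shut by itself: 2 N at the free edge starts it; closing torque 0.2 N m shut, 0.5 N m wide open. The offcut's weight does not open it. With the flap at 0.6 rad or more the offcut slides off it into the box.
- saw: The mitre saw, fixed, on the -y side of the side bench: table level with the deck, head locked down, guard, motor and handle up to 350 mm above the table. Origin on the table under its turntable, 405 mm along -y from the side bench's origin, same axes; its castings begin 185 mm along -y from that origin and the guard 380 mm.
- tape: Yellow tape measure standing on the deck to the left of the flap near the fence, 36 x 70 x 62 mm high; origin at the centre of its underside.
- pencil: Flat red carpenter's pencil, 12 x 180 x 7 mm, lying on the deck along the fence; origin at the centre of its underside.
- hammer: Hammer with black grip and steel head, 330 mm long, lying on the table to the left; origin under the middle of its handle.
- chisel: Chisel with orange-brown wooden handle, 250 mm long, lying on the table to the left; origin near the ferrule.
- glue: White glue bottle, 60 mm across, 170 mm tall, standing on the table to the left; origin at the centre of its underside.

How it is judged:
On the way, in this order (a step that is already met when the one before it is completed fails the run):
1. a finger holds the flap pressed open (at least 0.35 rad) while the offcut still lies on the deck (value of joint flap above 0.35 rad and contact force between the fingers and chute above 0.3 N and z of offcut in the frame of hatch_edge above -0.008 m and y of offcut in the frame of hatch_edge below 0 m), for 0.2 s.
2. the offcut goes down over the edge while the flap is still held open by the finger (value of joint flap above 0.2 rad and contact force between the fingers and chute above 0.3 N and z of offcut in the frame of hatch_edge below -0.03 m).
At the end, for the whole second after the job is handed in: The offcut lies at rest inside the scrap box under the deck (its origin lower than 80 mm above the work surface, within the box), the flap is shut (under 0.05 rad), the keeper block is within 15 mm and every other loose thing within 20 mm of where it began (height (world z) of offcut below 0.08 m and x of offcut in the frame of chute between -0.16 and 0.16 m and y of offcut in the frame of chute between -0.17 and 0.26 m and linear speed of offcut below 0.02 m/s and value of joint flap below 0.05 rad and distance of keeper from where it was at the start of the episode below 0.015 m and distance of each of tape, pencil, hammer, chisel, glue from where it was at the start of the episode below 0.02 m); the robot touches nothing.
It fails at once if the offcut is lifted off the deck (its origin more than 15 mm above the deck top) (z of offcut in the frame of hatch_edge above 0.015 m).
It fails at once if the offcut is pushed more than half over the shut flap (y of offcut in the frame of hatch_edge between 0.004 and 0.13 m and z of offcut in the frame of hatch_edge above -0.006 m and value of joint flap below 0.15 rad).
It fails at once if the keeper block is moved by more than 15 mm (distance of keeper from where it was at the start of the episode above 0.015 m).
It fails at once if another loose thing is moved by more than 20 mm (distance of any of tape, pencil, hammer, chisel, glue from where it was at the start of the episode above 0.02 m).
It also fails if it takes over 42 s, if anything falls off the work surface, if the arm or the gripper's body presses on something with over 40 N, if the wrist force passes 120 N, or if a joint passes its speed limit or range.

## Robot

A 6-joint arm with a two-finger parallel gripper is mounted at the origin on the work surface. World frame = base frame: x ahead of the robot, y to its left, z up, the work surface at z = 0. Lengths are in m, angles in rad, forces in N, time in s.
With the tool pointing down it reaches from about 0.3 to 0.775 m from the base axis. Payload 14.6 kg.
Tool frame: the origin (TCP) lies midway between the tips of the shut fingers; the grasp point (between the pads) lies 19 mm behind it; z points along the fingers, y is the line along which they close (so a half turn about z gives the same grasp; the last joint's range is limited). The gripper opens to 94 mm and grips with 3 to 60 N. Pads are 16 mm wide; open, the fingers measure 119 mm over their backs; the gripper's body (75 mm by 177 mm) begins 78 mm behind the grasp point.
Start: joints at [-1.309, 0.3, 1.521, -0, 1.321, -0.067], TCP at [0.178, -0.521, 0.205] pointing down, gripper open.
Joint ranges: [-3.03, 3.03], [-0.79, 2.21], [0.23, 2.52], [-1.04, 4.18], [0, 3.07], [-2.55, 2.55]. Speed limits (rad/s): [2.22, 2.22, 2.57, 3.14, 3.14, 3.14].

## Interface

Orientations are given as [roll, pitch, yaw] about the fixed x, y, z axes, in that order (R = Rz(yaw) Ry(pitch) Rx(roll)).
In Python, from station import telemetry, optics, ctrl gives the robot as it stands.
- The arm moves only by the tool carry_out, never from a script. Its argument "plan" is a list that holds one entry, the list of rows, each a list of 7 numbers: the shift along the tool's x, y, z in mm, then the turn, a rotation vector about the tool's x, y, z in rad, then the finger opening in mm, from 0 to 94. A call has 1 to 20 rows; each row shifts and turns the commanded pose from where the row before left it, along the tool's axes as they then stand; what a row does not reach is not made up. A row lasts 1/12 s, in which the tool goes at most 41.7 mm and 7.16 degrees, less where a joint would pass 70% of its speed; a pose out of reach is approached as far as the arm can. A call with a gripper value outside its range is refused whole. The fingers move at their own pace and stop on an object; "squeeze" is the grip in N (left out, the last holds). Time passes only in rows, so rows that do not move let the fingers close. It gives the time, the measured TCP pose, the force, the opening and the grip force at its end, in the units of the state.
- telemetry.get_obs(): the state, without advancing time (a new reading comes with each control period).
- optics.camera(name): name is "side" or "top" or "wrist"; returns a dict with "pixels" (384x512x3 uint8, red, green, blue), "intrinsics" (3x3 intrinsics, pixels), "dist_coeffs" ([k1, k2, p1, p2, k3] as OpenCV has them; the pictures are not rectified), "origin" and "rotation" of the camera in the world. Camera axes: x right, y down, z forward; pixel columns grow to the right and rows downward; lengths in m; the calibration is good to about 2 mm. A picture is of the moment at which its call begins. There is no depth.
- ctrl.hand_in(): hands the job in; it is judged then, once.
The state is a dict: "time_s": time; "qpos": joint angles; "joint_vel": joint speeds; "tau": joint torques, N m; "ee_pos": TCP position; "eef_rot": TCP orientation; "force": force on the tool from outside, world axes, zero at the start; "moment": the same for the moment, N m; "grip_width": finger opening in m; "grip_force": force on a finger pad.
Only numpy, scipy, OpenCV 4.12 (cv2) and the standard library are available. Lean on these libraries where they do the work, as an engineer would, in place of code of your own. Each camera call takes 0.05 s, during which the arm holds its last target. There are 200 camera calls.

## Working session

There is one attempt and no reset: what is moved stays moved. The work goes in short steps, Python scripts to look and compute and a tool call to move; the robot and the scene stay as the last step left them, time stands still between calls to the robot, and variables do not carry over. Pictures are saved under pics/ and viewed, at most 10 in all, crops included, and the job is handed in when it is done.

Besides the shell and the picture viewer there is one more tool, called after "Call:" by a JSON object that holds its "op" and its "data". carry_out: Moves the arm, as the interface text tells. Its arguments: {"type":"object","properties":{"plan":{"type":"array","items":{"type":"array","items":{"type":"array","items":{"type":"number"}}}},"squeeze":{"type":"number"}},"required":["plan"]}

```bash
mkdir -p pics; cat > h.py <<'E'
import numpy as np,cv2
from station import telemetry,optics,ctrl
def snap(n,f):
    c=optics.camera(n); cv2.imwrite(f,c["pixels"][:,:,::-1]); 
    np.savez(f[:-4]+'.npz',**{k:np.array(v) for k,v in c.items()}); return c
def load(f): return np.load(f)
def ray(c,uv,z):
    p=cv2.undistortPoints(np.array(uv,float).reshape(-1,1,2),np.array(c["intrinsics"]),np.array(c["dist_coeffs"])).reshape(-1,2)
    d=np.c_[p,np.ones(len(p))]@np.array(c["rotation"]).T; o=np.array(c["origin"])
    return o+d*((z-o[2])/d[:,2])[:,None]
def proj(c,P):
    R=np.array(c["rotation"]);o=np.array(c["origin"])
    q=(np.atleast_2d(P)-o)@R
    return cv2.projectPoints(q,np.zeros(3),np.zeros(3),np.array(c["intrinsics"]),np.array(c["dist_coeffs"]))[0].reshape(-1,2)
E
python3 - <<'E'
from h import *
for n in("top","side","wrist"):
    c=snap(n,f"pics/{n}0.png");print(n,c["origin"],np.round(c["rotation"],3).tolist())
o=telemetry.get_obs();print(o)
a=[cv2.imread(f"pics/{n}0.png") for n in("top","side")]
cv2.imwrite("pics/top0b.png",cv2.resize(a[0],(800,600)))
E
```

```text
top [0.36506821 0.09639034 1.55592437] [-3.011, 0.016, -1.591]
side [ 0.44112136 -0.91004786  0.9973519 ] [-2.301, 0.001, -0.121]
wrist [ 0.25691239 -0.49347817  0.38402065] [2.849, 0.001, -1.242]
{'time_s': 0.15, 'qpos': array([-1.30861979e+00,  3.00326537e-01,  1.52147607e+00,  7.06991736e-06,
        1.32069745e+00, -6.65922134e-02]), 'joint_vel': array([ 0.00050415, -0.00255497, -0.00150329,  0.00165758, -0.00102259,
       -0.00010601]), 'tau': array([-1.73206518e-04, -5.31963658e+01, -3.52822852e+01,  7.07836007e-02,
        2.36167858e-02, -6.71566431e-05]), 'ee_pos': array([ 0.17752985, -0.52033235,  0.20501005]), 'eef_rot': array([-3.14068772e+00, -6.72144677e-05,  3.28766970e-01]), 'force': array([-0.04307074, -0.37748183, -0.54553028]), 'moment': array([-0.05378373, -0.03050976, -0.03734825]), 'grip_force': 0.0, 'grip_width': 0.09361180622856363}
```

View pics/top0b.png

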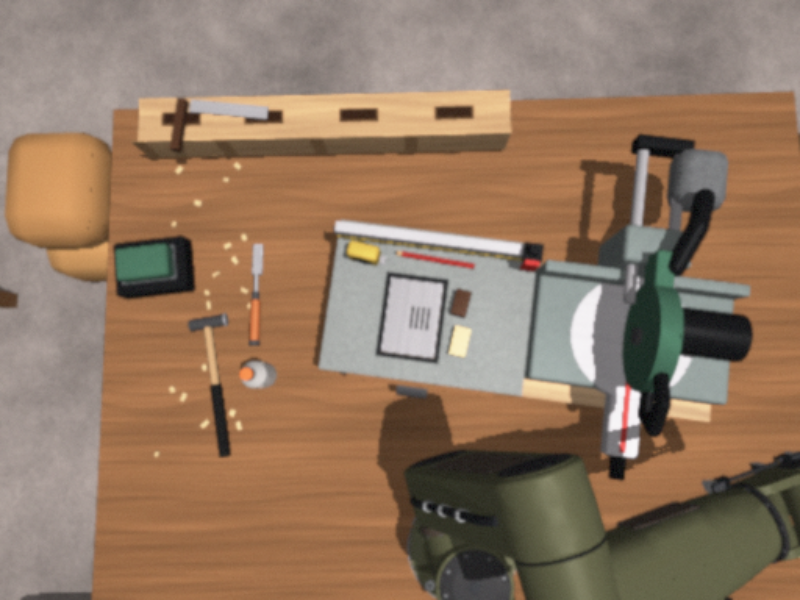

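View pics/side0.png

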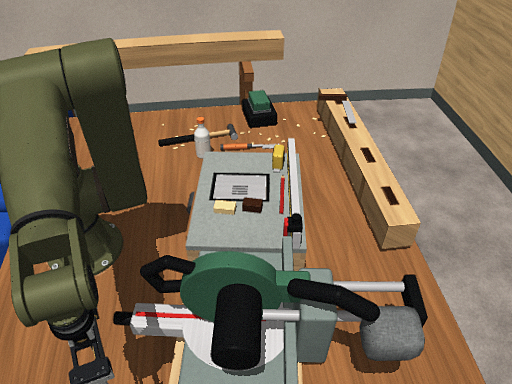

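```bash
cat >> h.py <<'E'
from scipy.spatial.transform import Rotation as Ro
_l=load
def fix(c):
    c=dict(c); r=np.array(c["rotation"])
    if r.shape==(3,): c["rotation"]=Ro.from_euler('xyz',r).as_matrix()
    return c
def load(f): return fix(_l(f))
E
python3 - <<'E'
from h import *
for n,(u0,v0,u1,v1) in dict(top=(195,130,355,260),side=(180,130,310,260)).items():
    c=load(f"pics/{n}0.npz");im=c["pixels"];print(n,c["intrinsics"].tolist(),c["dist_coeffs"])
    cr=cv2.resize(im[v0:v1,u0:u1],None,fx=5,fy=5,interpolation=cv2.INTER_CUBIC)[:600,:800,::-1]
    cv2.imwrite(f"pics/{n}c.png",cr if n=="top" else cr)
    hsv=cv2.cvtColor(im,cv2.COLOR_RGB2HSV)
    m=(hsv[...,0]>15)&(hsv[...,0]<32)&(hsv[...,1]>40)&(hsv[...,2]>180)
    k=(hsv[...,2]<95)&(hsv[...,1]>100)&(hsv[...,0]<20)
    for nm,mm in(("pale",m),("dark",k)):
        w=np.zeros_like(mm);w[v0:v1,u0:u1]=mm[v0:v1,u0:u1]
        N,L,S,C=cv2.connectedComponentsWithStats(w.astype(np.uint8))
        for i in range(1,N):
            if S[i,4]>25:
                ct=np.argwhere(L==i)[:,::-1].astype(np.float32);r=cv2.minAreaRect(ct)
                print(nm,S[i],C[i].round(1),np.round(ray(c,[C[i]],.142 if nm=="pale" else .15),4), cv2.boxPoints(r).round(1).tolist())
E
```

```text
top [[414.98368086091534, 0.0, 260.7948503332494], [0.0, 414.98368086091534, 192.01097237591665], [0.0, 0.0, 1.0]] [0.02974269 0.         0.         0.         0.        ]
pale [223 154  20  13 177] [232.2 160. ] [[0.6664 0.2124 0.142 ]] [[221.6999969482422, 162.1999969482422], [224.0, 153.0], [242.60000610351562, 157.60000610351562], [240.3000030517578, 166.8000030517578]]
pale [287 208  15  21 214] [293.9 218. ] [[0.4602 0.0045 0.142 ]] [[286.5, 226.3000030517578], [290.8999938964844, 207.3000030517578], [301.6000061035156, 209.8000030517578], [297.20001220703125, 228.6999969482422]]
pale [334 242  21  14 207] [344.4 248.7] [[ 0.3537 -0.1616  0.142 ]] [[332.8999938964844, 252.0], [334.5, 241.89999389648438], [355.5, 245.1999969482422], [353.8999938964844, 255.39999389648438]]
dark [202 149  13  83 166] [208.  187.7] [[0.5695 0.296  0.15  ]] [[201.3000030517578, 230.89999389648438], [208.10000610351562, 148.60000610351562], [214.6999969482422, 149.10000610351562], [207.8000030517578, 231.5]]
dark [249 253  33   7 154] [267.7 256.9] [[0.3314 0.0964 0.15  ]] [[249.0, 253.0], [281.0, 2
[... 720 characters left out ...]
024  0.142 ]] [[212.8000030517578, 208.5], [213.5, 199.3000030517578], [235.1999969482422, 201.0], [234.39999389648438, 210.1999969482422]]
dark [210 134  17   5  36] [217.7 135.9] [[0.4618 0.3584 0.15  ]] [[209.6999969482422, 136.1999969482422], [225.89999389648438, 133.5], [226.1999969482422, 135.5], [210.0, 138.1999969482422]]
dark [243 198  20  15 249] [252.1 204.7] [[ 0.544  -0.0209  0.15  ]] [[241.89999389648438, 210.10000610351562], [243.3000030517578, 197.10000610351562], [262.20001220703125, 199.1999969482422], [260.79998779296875, 212.1999969482422]]
dark [180 204  10  29 204] [183.3 217.9] [[ 0.3389 -0.0523  0.15  ]] [[180.0, 204.0], [189.0, 204.0], [189.0, 232.0], [180.0, 232.0]]
```

View pics/topc.png

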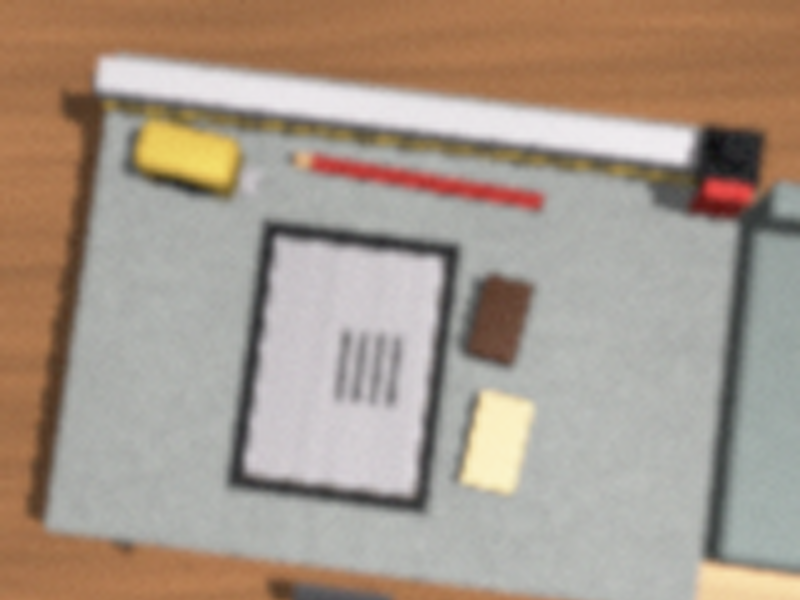

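View pics/sidec.png

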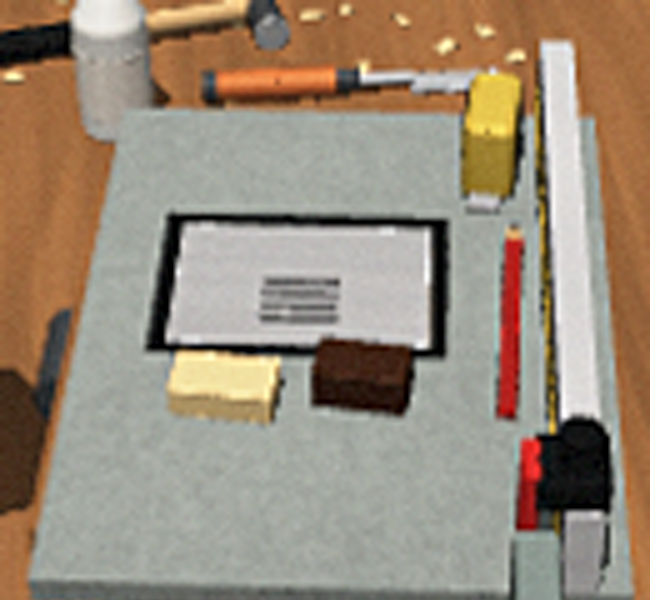

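```bash
cat >> h.py <<'E'
def T(p,P):
    P=np.atleast_2d(P);c,s=np.cos(p[2]),np.sin(p[2])
    return np.c_[P[:,0]*c-P[:,1]*s+p[0],P[:,0]*s+P[:,1]*c+p[1],P[:,2]]
E
python3 - <<'E'
from h import *
from scipy.optimize import least_squares as LS
ct,cs=load("pics/top0.npz"),load("pics/side0.npz")
cv=lambda a,o:(np.array(a,float)+.5)/5-.5+np.array(o)
O=np.array([[55,140,120],[55,20,120],[-115,20,120],[-115,140,120]])/1e3
pt=cv([[272,236],[445,248],[420,498],[243,482],[45,530]],(195,130))
ps=cv([[435,225],[432,352],[163,345],[178,225],[122,110],[32,580]],(180,130))
D=np.array([[-170,270,120],[-170,-180,120]])/1e3
Mt=np.r_[O,D[:1]];Ms=np.r_[O,D]
f=lambda p:np.r_[(proj(ct,T(p,Mt))-pt).ravel(),(proj(cs,T(p,Ms))-ps).ravel()]
ft=lambda p:(proj(ct,T(p,Mt))-pt).ravel()
fs=lambda p:(proj(cs,T(p,Ms))-ps).ravel()
for g in(f,ft,fs):
    r=LS(g,[.5,.1,-.08],loss='soft_l1');print(r.x.round(4),r.fun.round(1).tolist())
p=LS(f,[.5,.1,-.08],loss='soft_l1').x;np.save("chute.npy",p)
inv=lambda P:((np.atleast_2d(P)[:,:2]-p[:2])@np.array([[np.cos(p[2]),-np.sin(p[2])],[np.sin(p[2]),np.cos(p[2])]]))
# offcut/keeper top corners from crops (top) and (side)
oc=cv([[482,389],[535,399],[514,494],[460,486]],(195,130)); kc=cv([[490,274],[535,285],[513,366],[470,355]],(195,130))
os_=cv([[180,350],[281,357],[276,403],[170,396]],(180,130)); ks=cv([[322,340],[411,346],[408,386],[316,378]],(180,130))
for nm,a,b,z in(("off",oc,os_,.142),("keep",kc,ks,.15)):
    print(nm,"top",(inv(ray(ct,a,z))*1e3).round(1).tolist(),"side",(inv(ray(cs,b,z))*1e3).round(1).tolist())
B=np.array([[1,1],[1,-1],[-1,-1],[-1,1]])
for nm,a,b,z,L,x0 in(("off",oc,os_,.142,(.032,.018),[.46,.005,-.15]),("keep",kc,ks,.15,(.029,.017),[.54,-.01,-.2])):
    M=np.c_[B*np.array(L),np.full(4,z)]
    g=lambda q:np.r_[(proj(ct,T(q,M))-a).ravel(),(proj(cs,T(q,M))[[3,0,1,2]]-b).ravel()]
    r=LS(g,x0,loss='soft_l1');print(nm,r.x.round(4),r.fun.round(1).tolist(),"in chute",(inv(r.x[None,:])*1e3).round(1),"yaw rel",r.x[2]-p[2])
E
```

```text
[ 0.5369  0.0215 -0.1403] [1.0, -0.4, 0.4, 1.1, -0.1, -0.5, 0.7, -1.5, 0.9, 0.3, -0.8, -0.3, -0.1, -1.6, -0.1, -0.9, 0.3, -0.9, -0.4, -0.7, 0.0, -0.1]
[ 0.5365  0.0238 -0.138 ] [0.3, -0.2, -0.3, 1.3, -0.7, -0.3, 0.2, -1.2, 0.4, 0.7]
[ 0.537   0.0176 -0.1449] [-0.4, 0.5, 0.2, -0.7, 0.0, -0.2, 0.5, -0.2, -0.0, -0.2, -0.2, 0.7]
off top [[-38.8, -13.7], [-41.3, -50.4], [-107.3, -43.2], [-106.3, -6.2]] side [[-99.7, -12.3], [-37.4, -17.4], [-38.3, -57.6], [-102.1, -52.9]]
keep top [[39.5, -10.1], [35.6, -41.4], [-21.5, -32.5], [-17.5, -2.7]] side [[-12.5, -10.3], [41.7, -14.7], [40.1, -49.8], [-14.9, -44.0]]
off [ 0.4622  0.0013 -0.2243] [0.5, -0.2, 0.2, -0.1, 0.8, -0.7, 1.2, -1.2, -0.6, -0.5, -0.1, -0.5, -0.7, -1.5, -0.6, -1.7] in chute [[-71.2 -30.5]] yaw rel -0.08394681535000528
keep [ 0.5447 -0.0045 -0.2509] [0.4, -0.7, 1.1, -0.7, 1.8, -0.4, 0.6, -0.5, -0.9, -1.3, 0.1, -0.8, -0.6, -1.2, -1.4, -1.3] in chute [[ 11.4 -24.7]] yaw rel -0.11057898253130533
```

Top view: the flap is at crop (243–445, 236–498), the pale offcut at (497,441) and the dark keeper at (502,320). The side view agrees within about 6 mm in y. I'll rise clear of the saw and hover over the offcut to refine the measurement with the wrist camera.

Call:
{"op": "carry_out", "data": {"plan": [[[0, 0, -40, 0, 0, 0, 94], [0, 0, -40, 0, 0, 0, 94], [0, 0, -40, 0, 0, 0, 94], [0, 0, -40, 0, 0, 0, 94], [0, 0, -40, 0, 0, 0, 94], [0, 0, -40, 0, 0, 0, 94], [23, -21, 0, 0, 0, 0, 94], [23, -21, 0, 0, 0, 0, 94], [23, -21, 0, 0, 0, 0, 94], [23, -21, 0, 0, 0, 0, 94], [23, -21, 0, 0, 0, 0, 94], [23, -21, 0, 0, 0, 0, 94], [23, -21, 0, 0, 0, 0, 94], [23, -21, 0, 0, 0, 0, 94], [23, -21, 0, 0, 0, 0, 94], [23, -21, 0, 0, 0, 0, 94], [23, -21, 0, 0, 0, 0, 94], [23, -21, 0, 0, 0, 0, 94], [23, -21, 0, 0, 0, 0, 94], [23, -21, 0, 0, 0, 0, 94]]]}}

```text
time_s: 1.82
ee_pos: [0.3878, -0.1368, 0.4454]
eef_rot: [3.142, 0.0, 0.329]
force: [0.5, -0.5, 0.1]
grip_width: 0.0942
grip_force: 0.0
```

Call:
{"op": "carry_out", "data": {"plan": [[[23, -21, 0, 0, 0, 0, 94], [23, -21, 0, 0, 0, 0, 94], [23, -21, 0, 0, 0, 0, 94], [23, -21, 0, 0, 0, 0, 94], [23, -21, 0, 0, 0, 0, 94], [23, -21, 0, 0, 0, 0, 94], [0, 0, 20, 0, 0, 0.117, 94], [0, 0, 30, 0, 0, 0.117, 94], [0, 0, 30, 0, 0, 0.117, 94], [0, 0, 30, 0, 0, 0.117, 94], [0, 0, 0, 0, 0, 0, 0], [0, 0, 0, 0, 0, 0, 0], [0, 0, 0, 0, 0, 0, 0]]]}}

```text
time_s: 2.9
ee_pos: [0.4778, 0.0255, 0.3375]
eef_rot: [-3.141, -0.002, -0.135]
force: [-0.3, 1.0, 1.5]
grip_width: 0.0775
grip_force: 0.0
```

```bash
python3 - <<'E'
from h import *
o=telemetry.get_obs();print(o["time_s"],o["ee_pos"],o["eef_rot"],o["qpos"].round(3),o["grip_width"],o["force"])
c=snap("wrist","pics/w1.png");c=fix(c);print(c["origin"],c["intrinsics"][0],c["dist_coeffs"])
E
```

```text
2.9 [0.47778511 0.02547131 0.33747079] [-3.14132925e+00 -2.21323799e-03 -1.35256414e-01] [-0.023  0.067  1.493  0.     1.579  1.683] 0.07745443333880687 [-0.31035482  1.03799703  1.45155362]
[0.5604701  0.0137873  0.51671316] [300.62761822   0.         257.31707305] [-0.06600795  0.          0.          0.          0.        ]
```

View pics/w1.png

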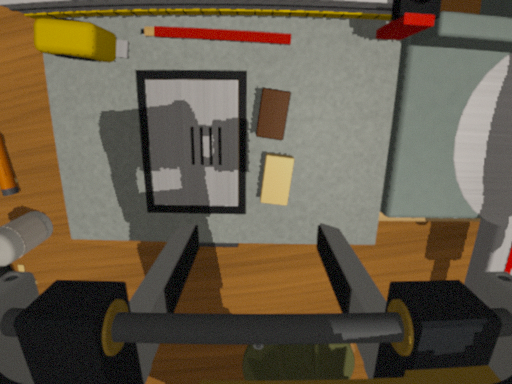

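```bash
python3 - <<'E'
from h import *
from scipy.optimize import least_squares as LS
c=load("pics/w1.npz")
im=c["pixels"];hsv=cv2.cvtColor(im,cv2.COLOR_RGB2HSV)
O=np.array([[55,140],[55,20],[-115,20],[-115,140],[-170,270],[-170,-180]])/1e3
M=np.c_[O,np.full(6,.12)]
px=np.array([[146,80],[238,80],[238,206],[155,206],[70,240],[378,245]],float)
r=LS(lambda p:(proj(c,T(p,M))-px).ravel(),[.537,.02,-.14],loss='soft_l1');p=r.x
print(p.round(4),r.fun.round(1).tolist());p=p*.7+np.load("chute.npy")*.3 if 0 else p
np.save("chute.npy",p)
R=np.array([[np.cos(p[2]),-np.sin(p[2])],[np.sin(p[2]),np.cos(p[2])]])
inv=lambda P:((np.atleast_2d(P)[:,:2]-p[:2])@R)*1e3
m=(hsv[...,0]>15)&(hsv[...,0]<32)&(hsv[...,1]>40)&(hsv[...,2]>110); k=(hsv[...,2]<110)&(hsv[...,1]>90)&(hsv[...,0]<20)
for nm,mm,z in(("off",m,.142),("keep",k,.15)):
    w=np.zeros(mm.shape,np.uint8);w[85:215,252:300]=mm[85:215,252:300]
    N,L,S,C=cv2.connectedComponentsWithStats(w);i=1+S[1:,4].argmax()
    b=cv2.boxPoints(cv2.minAreaRect(np.argwhere(L==i)[:,::-1].astype(np.float32)))
    q=inv(ray(c,b,z));e=q[1]-q[0];print(nm,S[i],b.round(1).tolist(),q.round(1).tolist(),"c",q.mean(0).round(1),[np.linalg.norm(q[1]-q[0]).round(1),np.linalg.norm(q[2]-q[1]).round(1)],np.arctan2(*e[::-1]))
o=telemetry.get_obs();print("tcp in chute",inv(o["ee_pos"]))
E
```

```text
[ 0.5335  0.0211 -0.1502] [-1.9, -0.8, 1.1, -0.4, 1.2, 1.9, -0.8, 0.6, 2.2, -0.1, -2.7, -0.2]
off [ 260  154   35   52 1431] [[259.0, 202.5], [265.70001220703125, 152.5], [294.79998779296875, 156.39999389648438], [288.1000061035156, 206.39999389648438]] [[-99.2, -7.3], [-32.9, -14.6], [-37.2, -51.3], [-104.0, -45.8]] c [-68.3 -29.7] [np.float64(66.7), np.float64(37.0)] -0.10937102171924967
keep [ 256   88   34   52 1323] [[254.5, 135.10000610351562], [262.3999938964844, 87.5999984741211], [289.79998779296875, 92.0999984741211], [281.8999938964844, 139.60000610351562]] [[-10.6, -0.3], [44.5, -8.9], [39.9, -40.9], [-15.6, -33.7]] c [ 14.5 -21. ] [np.float64(55.7), np.float64(32.4)] -0.1534831553184231
tcp in chute [[-55.6259149   -3.99646564]]
```

Offcut centre in the chute frame is about (-70, -30) mm, yaw -0.1, with both cameras agreeing. Next I come down behind it with shut fingers and bring it closer to the edge, with its centre still about 20 mm short.

Call:
{"op": "carry_out", "data": {"plan": [[[-2.6, 13.6, 0, 0, 0, 0.012, 0], [-2.6, 13.6, 0, 0, 0, 0, 0], [-2.6, 13.6, 0, 0, 0, 0, 0], [-2.6, 13.6, 0, 0, 0, 0, 0], [-2.6, 13.6, 0, 0, 0, 0, 0], [0, 0, 30, 0, 0, 0, 0], [0, 0, 30, 0, 0, 0, 0], [0, 0, 30, 0, 0, 0, 0], [0, 0, 30, 0, 0, 0, 0], [0, 0, 30, 0, 0, 0, 0], [0, 0, 20, 0, 0, 0, 0], [0, 0, 10, 0, 0, 0, 0], [0, 0, 0, 0, 0, 0, 0], [0, 0, 0, 0, 0, 0, 0]]]}}

```text
time_s: 4.12
ee_pos: [0.4553, -0.04, 0.1569]
eef_rot: [3.142, -0.002, -0.15]
force: [0.3, -0.6, 1.0]
grip_width: 0.0004
grip_force: 0.0
```

```bash
python3 - <<'E'
from h import *
o=telemetry.get_obs();print(o["time_s"],o["ee_pos"],o["eef_rot"],o["grip_width"],o["force"])
c=snap("wrist","pics/w2.png")
E
```

```text
4.1167 [ 0.45527393 -0.03998086  0.15692771] [ 3.14156989e+00 -1.73649072e-03 -1.50314326e-01] 0.00037181906711376676 [ 0.28503392 -0.56165661  1.03617541]
```

View pics/w2.png

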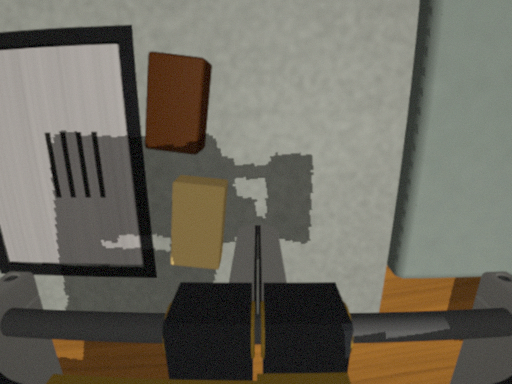

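The picture shows the shut finger tips at (257,225), just behind the offcut (172–225, 177–268) and centred on it. Next: descend and push.

Call:
{"op": "carry_out", "data": {"plan": [[[0, 0, 20, 0, 0, 0, 0], [0, 0, 11, 0, 0, 0, 0], [0, 0, 0, 0, 0, 0, 0], [0, -5, 0, 0, 0, 0, 0], [0, -5, 0, 0, 0, 0, 0], [0, -5, 0, 0, 0, 0, 0], [0, -4, 0, 0, 0, 0, 0], [0, -4, 0, 0, 0, 0, 0], [0, -4, 0, 0, 0, 0, 0], [0, -4, 0, 0, 0, 0, 0], [0, -3, 0, 0, 0, 0, 0], [0, -2, 0, 0, 0, 0, 0], [0, 0, 0, 0, 0, 0, 0], [0, 6, 0, 0, 0, 0, 0], [0, 6, 0, 0, 0, 0, 0], [0, 0, 0, 0, 0, 0, 0]]]}}

```text
time_s: 5.5
ee_pos: [0.4578, -0.0172, 0.1244]
eef_rot: [3.141, 0.0, -0.152]
force: [-0.1, -0.1, -0.6]
grip_width: 0.0005
grip_force: 0.0
```

```bash
python3 - <<'E'
from h import *
o=telemetry.get_obs();print(o["time_s"],o["ee_pos"],o["eef_rot"],o["qpos"].round(2),o["force"])
c=snap("wrist","pics/w3.png")
E
```

```text
5.5 [ 0.4578295  -0.01720211  0.12442914] [ 3.14145594e+00  9.59351400e-05 -1.52095933e-01] [-0.12  0.19  1.86 -0.    1.09  1.61] [-0.10851375 -0.11443197 -0.58479748]
```

View pics/w3.png

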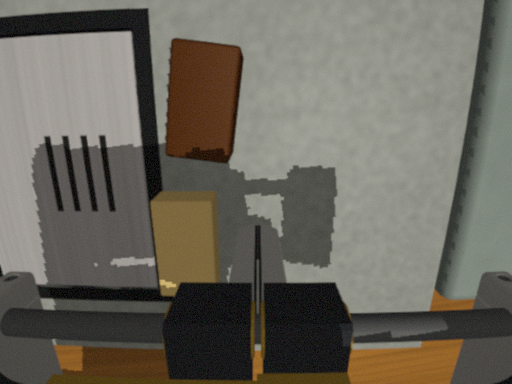

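The offcut is now squared up at (160–217, 190–290), its front next to the trim, and the keeper at (205,100) is undisturbed. Next: rise, open the fingers, move over and tilt.

Call:
{"op": "carry_out", "data": {"plan": [[[0, 0, -30, 0, 0, 0, 0], [0, 0, -40, 0, 0, 0, 94], [0, 0, -40, 0, 0, 0, 94], [0, -9, -30, 0, 0, 0, 94], [0, -10, 0, 0, 0, 0, 94], [0, -10, 0, 0, 0, 0, 94], [0, -10, 0, 0, 0, 0, 94], [0, -8, 0, 0, 0, 0, 94], [0, 0, 0, -0.11, 0, 0, 94], [0, 0, 0, -0.11, 0, 0, 94], [0, 0, 0, -0.11, 0, 0, 94], [0, 0, 0, -0.11, 0, 0, 94], [0, 0, 0, -0.11, 0, 0, 94], [0, 0, 0, 0, 0, 0, 94], [0, 0, 0, 0, 0, 0, 94]]]}}

```text
time_s: 6.8
ee_pos: [0.4649, 0.0315, 0.2628]
eef_rot: [2.593, 0.003, -0.149]
force: [-0.6, 0.1, 0.8]
grip_width: 0.0906
grip_force: 0.0
```

```bash
cat >> h.py <<'E'
PC=np.array([.535,.0213,-.147])
def st():
    o=telemetry.get_obs();R=Ro.from_euler('xyz',o["eef_rot"]).as_matrix();C=Ro.from_euler('z',PC[2]).as_matrix()
    f=lambda P:((P-np.r_[PC[:2],.12])@C*1e3).round(1)
    P=o["ee_pos"];print("t",o["time_s"],"M",f(P),"B",f(P+R@[0,.047,0]),"Aout",f(P+R@[0,-.0595,0]),"rot",o["eef_rot"].round(3),"q",o["qpos"].round(2),"F",o["force"].round(1),o["grip_width"])
    print("down",(R.T@[0,0,-1]).round(3),"+y",(R.T@C[:,1]).round(3),"+x",(R.T@C[:,0]).round(3))
E
python3 - <<'E'
from h import *
st()
E
```

```text
t 6.8 M [-70.9  -0.2 142.8] B [-70.9 -40.3 167.3] Aout [-70.9  50.6 111.7] rot [ 2.593  0.003 -0.149] q [ 0.27  0.21  1.59 -0.5   1.58  2.04] F [-0.6  0.1  0.8] 0.09061632356311716
down [ 0.003 -0.522  0.853] +y [-0.002 -0.853 -0.522] +x [ 1.     0.    -0.004]
```

Call:
{"op": "carry_out", "data": {"plan": [[[0, -8, 18.7, 0, 0, 0, 94], [0, -10.4, 17, 0, 0, 0, 94], [0, -10.4, 17, 0, 0, 0, 94], [0, -10.4, 17, 0, 0, 0, 94], [0, -10.4, 17, 0, 0, 0, 94], [0, 0, 0, 0, 0, 0, 94], [0, 0, 0, 0, 0, 0, 94]]]}}

```text
time_s: 7.38
ee_pos: [0.4645, 0.0269, 0.1647]
eef_rot: [2.593, 0.001, -0.152]
force: [0.2, 0.4, 1.3]
grip_width: 0.0938
grip_force: 0.0
```

```bash
python3 - <<'E'
from h import *
st();a=snap("wrist","pics/w4.png")["pixels"]; b=snap("side","pics/s4.png")["pixels"][130:260,150:310]
b=cv2.resize(b,(473,384),interpolation=cv2.INTER_CUBIC)
m=np.hstack([cv2.resize(a,(512,384))[:, :],b]);m=cv2.resize(m,(800,312));cv2.imwrite("pics/m4.png",m[:,:,::-1])
E
```

```text
t 7.3833 M [-70.6  -4.8  44.7] B [-70.8 -44.9  69.2] Aout [-70.3  46.   13.7] rot [ 2.593e+00  1.000e-03 -1.520e-01] q [ 0.26  0.3   1.71 -0.51  1.39  2.14] F [0.2 0.4 1.3] 0.09383978971910852
down [ 0.001 -0.521  0.853] +y [-0.005 -0.853 -0.521] +x [ 1.    -0.004 -0.004]
```

View pics/m4.png

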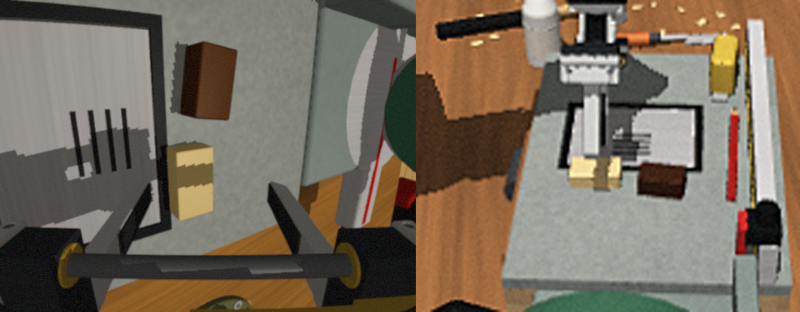

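Left, wrist view: the lower finger (150,190) is over the flap and the other (270,190) is behind the offcut (167–213, 145–220). The side view on the right agrees. Next I press the flap straight down.

Call:
{"op": "carry_out", "data": {"plan": [[[0, -4.2, 6.8, 0, 0, 0, 94], [0, -4.2, 6.8, 0, 0, 0, 94], [0, -4.2, 6.8, 0, 0, 0, 94], [0, -4.2, 6.8, 0, 0, 0, 94], [0, -4.2, 6.8, 0, 0, 0, 94], [0, -4.2, 6.8, 0, 0, 0, 94], [0, -4.2, 6.8, 0, 0, 0, 94], [0, 0, 0, 0, 0, 0, 94], [0, 0, 0, 0, 0, 0, 94]]]}}

```text
time_s: 8.23
ee_pos: [0.4643, 0.0272, 0.1083]
eef_rot: [2.59, 0.001, -0.151]
force: [-1.3, -2.2, 2.7]
grip_width: 0.0938
grip_force: 1.7
```

```bash
python3 - <<'E'
from h import *
st()
E
```

```text
t 8.2333 M [-70.8  -4.5 -11.7] B [-70.9 -44.5  12.9] Aout [-70.6  46.2 -42.9] rot [ 2.59e+00  1.00e-03 -1.51e-01] q [ 0.26  0.38  1.76 -0.52  1.28  2.21] F [-1.3 -2.2  2.7] 0.09383956223438418
down [ 0.001 -0.524  0.852] +y [-0.004 -0.852 -0.524] +x [ 1.    -0.003 -0.003]
```

Flap is down about 0.4 rad with the finger in contact. Next: a little lower, hold, then slide.

Call:
{"op": "carry_out", "data": {"plan": [[[0, -3.1, 5.1, 0, 0, 0, 94], [0, 0, 0, 0, 0, 0, 94], [0, 0, 0, 0, 0, 0, 94], [0, 0, 0, 0, 0, 0, 94], [0, 0, 0, 0, 0, 0, 94], [0, -4.3, -2.6, 0, 0, 0, 94], [0, -4.3, -2.6, 0, 0, 0, 94], [0, -4.3, -2.6, 0, 0, 0, 94], [0, -4.3, -2.6, 0, 0, 0, 94], [0, -4.3, -2.6, 0, 0, 0, 94], [0, 0, 0, 0, 0, 0, 94]]]}}

```text
time_s: 9.15
ee_pos: [0.4686, 0.0533, 0.1026]
eef_rot: [2.592, -0.0, -0.15]
force: [-0.7, -1.2, 6.9]
grip_width: 0.0939
grip_force: 2.6
```

```bash
python3 - <<'E'
from h import *
st();a=snap("wrist","pics/w5.png")["pixels"]; b=snap("side","pics/s5.png")["pixels"][130:260,150:310]
b=cv2.resize(b,(473,384),interpolation=cv2.INTER_CUBIC)
m=cv2.resize(np.hstack([a,b]),(800,312));cv2.imwrite("pics/m5.png",m[:,:,::-1])
E
```

```text
t 9.15 M [-70.4  22.  -17.4] B [-70.5 -18.1   7.1] Aout [-70.2  72.7 -48.5] rot [ 2.592 -0.    -0.15 ] q [ 0.31  0.41  1.73 -0.51  1.3   2.24] F [-0.7 -1.2  6.9] 0.09389558347911829
down [-0.    -0.523  0.853] +y [-0.003 -0.853 -0.523] +x [ 1.    -0.003 -0.002]
```

View pics/m5.png

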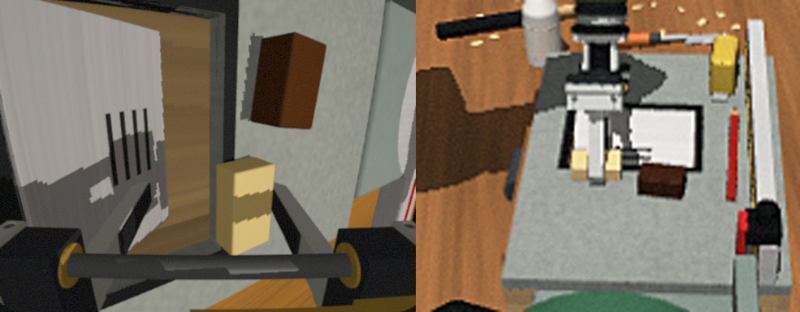

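The flap is open and the offcut's front overhangs the edge at (217–275, 160–250), with the pushing finger behind it. I keep pushing.

Call:
{"op": "carry_out", "data": {"plan": [[[0, -4.3, -2.6, 0, 0, 0, 94], [0, -4.3, -2.6, 0, 0, 0, 94], [0, -4.3, -2.6, 0, 0, 0, 94], [0, -4.3, -2.6, 0, 0, 0, 94], [0, -4.3, -2.6, 0, 0, 0, 94], [0, 0, 0, 0, 0, 0, 94], [0, 0, 0, 0, 0, 0, 94], [0, 0, 0, 0, 0, 0, 94], [0, 0, 0, 0, 0, 0, 94]]]}}

```text
time_s: 10.0
ee_pos: [0.4721, 0.0772, 0.1027]
eef_rot: [2.591, 0.0, -0.151]
force: [-2.1, -5.0, 6.8]
grip_width: 0.0941
grip_force: 4.4
```

```bash
python3 - <<'E'
from h import *
st();a=snap("wrist","pics/w6.png")["pixels"]; b=snap("side","pics/s6.png")["pixels"][130:260,150:310]
b=cv2.resize(b,(473,384),interpolation=cv2.INTER_CUBIC)
m=cv2.resize(np.hstack([a,b]),(800,312));cv2.imwrite("pics/m6.png",m[:,:,::-1])
E
```

```text
t 10.0 M [-70.4  46.1 -17.3] B [-70.5   6.    7.3] Aout [-70.2  96.8 -48.4] rot [ 2.591  0.    -0.151] q [ 0.35  0.44  1.69 -0.49  1.33  2.27] F [-2.1 -5.   6.8] 0.09411066314283781
down [ 0.    -0.523  0.852] +y [-0.004 -0.852 -0.523] +x [ 1.    -0.004 -0.002]
```

View pics/m6.png

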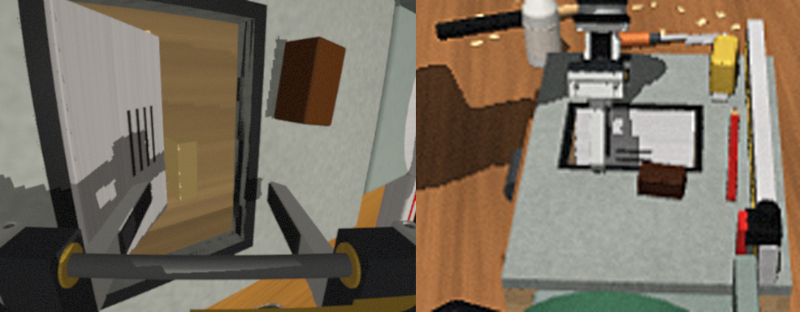

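The offcut has dropped to the box floor at (183,170), the flap is held wide open and the keeper hasn't moved. Next I lift straight out.

Call:
{"op": "carry_out", "data": {"plan": [[[0, 5.2, -8.5, 0, 0, 0, 94], [0, 5.2, -8.5, 0, 0, 0, 94], [0, 5.2, -8.5, 0, 0, 0, 94], [0, 5.2, -8.5, 0, 0, 0, 94], [0, 5.2, -8.5, 0, 0, 0, 94], [0, 5.2, -8.5, 0, 0, 0, 94], [0, 10.4, -17, 0, 0, 0, 94], [0, 10.4, -17, 0, 0, 0, 94], [0, 10.4, -17, 0, 0, 0, 94], [0, 10.4, -17, 0, 0, 0, 94], [0, 10.4, -17, 0, 0, 0, 94], [0, 10.4, -17, 0, 0, 0, 94], [0, 0, 0, 0, 0, 0, 94], [0, 0, 0, 0, 0, 0, 94], [0, 0, 0, 0, 0, 0, 94], [0, 0, 0, 0, 0, 0, 94]]]}}

```text
time_s: 11.43
ee_pos: [0.472, 0.0774, 0.2807]
eef_rot: [2.591, 0.002, -0.151]
force: [0.6, -0.5, 0.1]
grip_width: 0.0941
grip_force: 0.0
```

```bash
python3 - <<'E'
from h import *
st();a=snap("wrist","pics/w7.png")["pixels"]; b=snap("side","pics/s7.png")["pixels"][130:260,150:310]
b=cv2.resize(b,(473,384),interpolation=cv2.INTER_CUBIC)
m=cv2.resize(np.hstack([a,b]),(800,312));cv2.imwrite("pics/m7.png",m[:,:,::-1])
# numeric check: keeper in side view before/after, flap region brightness vs start
s0=cv2.imread("pics/side0.png").astype(int);s1=cv2.imread("pics/s7.png").astype(int)
print("keeper diff",abs(s0-s1)[196:214,240:264].mean(),"flap right part diff",abs(s0-s1)[175:200,250:270].mean(),"tape/pencil",abs(s0-s1)[142:215,272:286].mean())
E
```

```text
t 11.4333 M [-70.6  46.3 160.7] B [-70.7   6.2 185.3] Aout [-70.4  97.  129.6] rot [ 2.591e+00  2.000e-03 -1.510e-01] q [ 0.35  0.25  1.5  -0.48  1.66  2.09] F [ 0.6 -0.5  0.1] 0.09409131381640638
down [ 0.002 -0.523  0.852] +y [-0.004 -0.852 -0.523] +x [ 1.    -0.003 -0.004]
keeper diff 5.695216049382716 flap right part diff 7.462666666666666 tape/pencil 6.835942596216569
```

The differences from the start picture are at noise level for keeper, tape, pencil and flap, so the flap is shut. The hand is 130 mm clear with no force on it.

```bash
python3 -c "
from station import ctrl
print(ctrl.hand_in())"
```

```text
the job is handed in; nothing more can be done
None
```

The offcut went over the edge into the scrap box while one finger held the flap open; the flap then sprang shut, the keeper and the other pieces on the deck show no movement, and the job is handed in with no verdict returned; the offcut's final rest under the shut flap and the shut flap itself were not viewed again, because the ten pictures were used up.

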